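Lay out a place for painting a board

ROBOT

A 6-joint arm with a two-finger parallel gripper is mounted at the origin on the work surface. World frame = base frame: x ahead of the robot, y to its left, z up, the work surface at z = 0. Lengths are in m, angles in rad, forces in N, time in s.
With the tool pointing down it reaches from about 0.3 to 0.775 m from the base axis. Payload 14.6 kg.
Tool frame: the origin (TCP) lies on the centre line of the jaws, within the pads' length; the fingertips stand 11 mm ahead of it and the grasp point (between the pads) lies 8 mm behind it; z points along the fingers, y is the line along which they close (so a half turn about z gives the same grasp; the last joint's range is limited). The gripper opens to 85 mm and grips with 20 to 120 N. Pads are 22 mm wide; open, the fingers measure 114 mm over their backs; the gripper's body (76 mm by 85 mm) begins 54 mm behind the grasp point. The pads swing forward as they close: fully open they stand 13 mm farther back than shut.
Start: joints at [-1.37, 0.3, 1.521, -0, 1.321, -0.067], TCP at [0.146, -0.53, 0.242] pointing down, gripper open.
Joint ranges: [-3.03, 3.03], [-0.79, 2.21], [0.23, 2.52], [-1.04, 4.18], [0, 3.07], [-2.55, 2.55]. Speed limits (rad/s): [2.22, 2.22, 2.57, 3.14, 3.14, 3.14].

INTERFACE

Orientations are given as a rotation vector (axis times angle).
In Python, from rig import ctrl, read_camera, camera_params gives the robot as it stands. Calls block until the motion is done:
- ctrl.move_to(position, orientation): joint-space move of the TCP to a pose.
- ctrl.move_linear(position, rot=None, vel=0.15): straight line of the TCP; rot=None keeps the orientation; vel is the mean speed in m/s.
- ctrl.move_joints(angles): joint-space move.
- ctrl.gripper_to(opening, grip_force=None): finger opening in m; grip_force is the grip in N (None keeps the last); returns when the fingers have stopped.
- ctrl.sleep(seconds).
- ctrl.inverse_kinematics(position, orientation): joint angles nearest the present ones, or None.
- ctrl.get_obs(): the state.
- read_camera(name): name is "scene" or "top" or "wrist"; returns the picture (480x640x3 uint8, red, green, blue); there is no depth.
- camera_params(name): a dict with "mtx" (3x3 intrinsics, pixels), "R" (3x3) and "t" (3): a world point X has camera coordinates R X + t. Camera axes: x right, y down, z forward; pixel columns grow to the right and rows downward; lengths in m; the calibration is good to about 2 mm. A picture is of the moment at which its call begins: read the wrist's pose just before it. camera_params takes no time and is no camera call; for the wrist camera it gives the pose at the moment of the call.
A pose or a line that the arm cannot do raises ctrl.IKError and nothing moves.
- ctrl.sign_off(): hands the job in; it is judged then, once.
The state is a dict: "clock": time; "q": joint angles; "joint_vel": joint speeds; "effort": joint torques, N m; "position": TCP position; "tcp_rot": TCP orientation; "wrist_force": force on the tool from outside, world axes, zero at the start; "ft_torque": the same for the moment, N m; "finger_gap": finger opening in m; "grasp_force": force on a finger pad.
Only numpy, scipy, OpenCV 4.12 (cv2) and the standard library are available. Lean on these libraries where they do the work, as an engineer would, in place of code of your own. Each camera call takes 0.05 s, during which the arm holds its last target. There are 200 camera calls.

TASK

Get the place ready for painting the round board: put all the small paint pots into the open wooden tray where it stands, then carry the tray level, with every pot in it, and set it down centred and square on the dark rubber mat. Also draw the aluminium hand-rest rod all the way out of its tube and lay it in the notches of the two rests so that it bridges the board and sticks out equally at both ends. The board's paint is fresh, so neither the rod nor the robot may touch it, and leave the other things on the bench where they are.

Things in the scene. Friction and masses are not known exactly. Their poses are not given: they have to be found in the camera images.
- pot1_center (a point): small closed paint pot, white with a grey lid, an upright cylinder 34 mm across and 34 mm tall, about 40 g, one of two to four on the bench (an absent pot reads None); point at its centre, 17 mm above its underside
- pot2_center (a point): small closed paint pot, white with a grey lid, an upright cylinder 34 mm across and 34 mm tall, about 40 g, one of two to four on the bench (an absent pot reads None); point at its centre, 17 mm above its underside
- pot3_center (a point): small closed paint pot, white with a grey lid, an upright cylinder 34 mm across and 34 mm tall, about 40 g, one of two to four on the bench (an absent pot reads None); point at its centre, 17 mm above its underside
- pot4_center (a point): small closed paint pot, white with a grey lid, an upright cylinder 34 mm across and 34 mm tall, about 40 g, one of two to four on the bench (an absent pot reads None); point at its centre, 17 mm above its underside
- tray_handle (a point): open plywood tray, outside 150 mm (its x) by 220 mm (its y), walls 28 mm high and 5 mm thick, floor 5 mm thick, about 0.35 kg; a fixed carrying bar 14 mm thick (x), 80 mm long (y), 14 mm high stands over the middle on two 14 x 12 mm posts at 34 mm either way along y. The point is the centre of the bar, 58 mm above the tray's underside (53 mm above its inner floor); its axes are the tray's. Pots stand on either side of the bar line.
- mat_top (a point): dark rubber mat fixed on the bench, 180 mm (its x) by 250 mm (its y), 3 mm thick; point at the centre of its upper face
- tube_mouth (a point): fixed square aluminium tube, level, 24 mm bore, 4 mm wall, 300 mm long, on two wooden blocks; the point is the centre of its open mouth, 80 mm above the bench; its x axis points from the mouth along the tube into it, so the rod is drawn out along its -x
- rod: hand-rest rod, round aluminium bar 14 mm across, 360 mm long, about 0.15 kg, with a black rubber end, lying loose on the bore's floor with 60 to 90 mm out of the mouth; origin at its centre (half-way along, on the axis), x along its length; it may roll about x
- bridge_seat (a point): hand bridge: two fixed wooden rests, one on either side of the round board, 280 mm apart centre to centre along this point's y (at y = -140 and +140 mm), each 20 mm thick along y, with a notch open at the top, 20 mm wide at its floor and widening upwards; the rests' tops are 75 mm above the bench and the notch floors 50 mm. The point lies half-way between the rests at the height of the rod's axis when it lies in both notches, 57 mm above the bench
- board: round painted wooden board fixed flat on the bench between the rests, 200 mm across, about 18 mm thick with its paint; origin at the centre of its underside
- jar_center (a point): bystander, to be left alone: green glass paint jar with black lid, 72 mm across, 100 tall; point 50 mm above its underside, on its axis
- cup_center (a point): bystander, to be left alone: white cup holding brushes, 76 mm across, about 190 tall with the brushes; point 45 mm above its underside, on its axis
- tape_center (a point): bystander, to be left alone: roll of masking tape lying flat, 70 mm across, 24 high; point 12 mm above its underside, on its axis
- tin_center (a point): bystander, to be left alone: steel can, 66 mm across, 70 tall; point 35 mm above its underside, on its axis
- spray_center (a point): bystander, to be left alone: white spray bottle with red cap, 64 mm across, 170 tall; point 85 mm above its underside, on its axis
- block_center (a point): bystander, to be left alone: cork sanding block 60 x 100 x 30 mm; point 15 mm above its underside, on its axis
Mind the look-alikes: they are no part of the job. What is shaped like the part that bears pot3_center but blue, pink or yellow is not meant.

How it is judged:
On the way, in this order (a step that is already met when the one before it is completed fails the run):
1. every pot is in the tray, and the tray is still where it stood (x of pot1_center in the frame of tray_handle between -0.07 and 0.07 m and y of pot1_center in the frame of tray_handle between -0.105 and 0.105 m and z of each of pot1_center, pot2_center, pot3_center, pot4_center in the frame of tray_handle below -0.02 m and x of pot2_center in the frame of tray_handle between -0.07 and 0.07 m and y of pot2_center in the frame of tray_handle between -0.105 and 0.105 m and x of pot3_center in the frame of tray_handle between -0.07 and 0.07 m and y of pot3_center in the frame of tray_handle between -0.105 and 0.105 m and x of pot4_center in the frame of tray_handle between -0.07 and 0.07 m and y of pot4_center in the frame of tray_handle between -0.105 and 0.105 m and distance of tray_handle from where it was at the start of the episode below 0.05 m), for 0.2 s.
2. the tray is lifted clear of the bench with every pot in it (x of pot1_center in the frame of tray_handle between -0.07 and 0.07 m and y of pot1_center in the frame of tray_handle between -0.105 and 0.105 m and z of each of pot1_center, pot2_center, pot3_center, pot4_center in the frame of tray_handle below -0.02 m and x of pot2_center in the frame of tray_handle between -0.07 and 0.07 m and y of pot2_center in the frame of tray_handle between -0.105 and 0.105 m and x of pot3_center in the frame of tray_handle between -0.07 and 0.07 m and y of pot3_center in the frame of tray_handle between -0.105 and 0.105 m and x of pot4_center in the frame of tray_handle between -0.07 and 0.07 m and y of pot4_center in the frame of tray_handle between -0.105 and 0.105 m and height (world z) of tray_handle above 0.075 m), for 0.2 s.
3. the tray stands on the mat with every pot in it (x of pot1_center in the frame of tray_handle between -0.07 and 0.07 m and y of pot1_center in the frame of tray_handle between -0.105 and 0.105 m and z of each of pot1_center, pot2_center, pot3_center, pot4_center in the frame of tray_handle below -0.02 m and x of pot2_center in the frame of tray_handle between -0.07 and 0.07 m and y of pot2_center in the frame of tray_handle between -0.105 and 0.105 m and x of pot3_center in the frame of tray_handle between -0.07 and 0.07 m and y of pot3_center in the frame of tray_handle between -0.105 and 0.105 m and x of pot4_center in the frame of tray_handle between -0.07 and 0.07 m and y of pot4_center in the frame of tray_handle between -0.105 and 0.105 m and horizontal distance between tray_handle and mat_top below 0.03 m and angle between the y axis of tray_handle and the y axis of mat_top, either way round below 0.2 rad and angle between tray_handle's own z axis and vertical below 0.06 rad and height (world z) of tray_handle below 0.067 m), for 0.2 s.
At the end, for the whole second after the job is handed in: every pot is in the tray; the tray stands flat on the mat, its centre within 30 mm of the mat's and square to it within 0.2 rad (either way round); the rod lies in both notches (axis within 12 mm sideways and 8 mm in height of the seat line, 0.08 rad) and is centred between the rests within 30 mm (all of step 3 and x of rod in the frame of bridge_seat between -0.012 and 0.012 m and y of rod in the frame of bridge_seat between -0.03 and 0.03 m and z of rod in the frame of bridge_seat between -0.008 and 0.008 m and angle between the x axis of rod and the y axis of bridge_seat, either way round below 0.08 rad); the robot touches nothing.
It fails at once if the tray is tipped more than about 20 degrees (angle between tray_handle's own z axis and vertical above 0.35 rad).
It fails at once if the rod or the robot touches the freshly painted board (contact force between any of rod, the fingers, the arm and board above 0.5 N).
It fails at once if a bystander is pushed more than 5 cm (distance of any of jar_center, cup_center, tape_center, tin_center, spray_center, block_center from where it was at the start of the episode above 0.05 m).
Of pot1, pot2, pot3, pot4 only 2 to 4 are there at a start; the rules pass over those that are not, and their reading is None.
At some moment in a run one of pot1, pot2, pot3, pot4 may be knocked a few centimetres aside while the robot is not near it.
It also fails if it takes over 210 s, if anything falls off the work surface, if the arm or the gripper's body presses on something with over 40 N, if the wrist force passes 120 N, or if a joint passes its speed limit or range.

## Working session

There is one attempt and no reset: what is moved stays moved. The work goes in short steps, each a Python script; the robot and the scene stay as the last script left them, time stands still between calls to the robot, and variables do not carry over. Pictures are saved under pics/ and viewed, at most 14 in all, crops included, and the job is handed in when it is done.

```bash
mkdir -p pics; ls; python3 - <<'E'
from rig import ctrl, read_camera, camera_params
import cv2
for n in ["top","scene"]:
    im=read_camera(n); cv2.imwrite(f"pics/{n}0.png",im[:,:,::-1]); p=camera_params(n); print(n,p)
o=ctrl.get_obs(); print(o['position'],o['tcp_rot'],o['clock'])
E
```

```text
pics
top {'mtx': array([[496.96274071,   0.        , 327.01280102],
       [  0.        , 496.96274071, 247.62602135],
       [  0.        ,   0.        ,   1.        ]]), 'R': array([[ 0.02842889, -0.99957943, -0.00572406],
       [-0.99811689, -0.02807498, -0.05453875],
       [ 0.05435511,  0.00726375, -0.99849525]]), 't': array([-0.09318005,  0.61407508,  1.15542279])}
scene {'mtx': array([[612.71213654,   0.        , 323.50057783],
       [  0.        , 612.71213654, 239.48714161],
       [  0.        ,   0.        ,   1.        ]]), 'R': array([[ 0.56693296,  0.82366242, -0.0129319 ],
       [ 0.69518777, -0.48680686, -0.52889795],
       [-0.4419287 ,  0.29085958, -0.8485869 ]]), 't': array([-0.28657724, -0.42733039,  1.79470141])}
[ 0.14549632 -0.53021055  0.24178061] [-3.11245948e+00 -4.19204378e-01  7.63331357e-05] 0.1
```

View pics/top0.png

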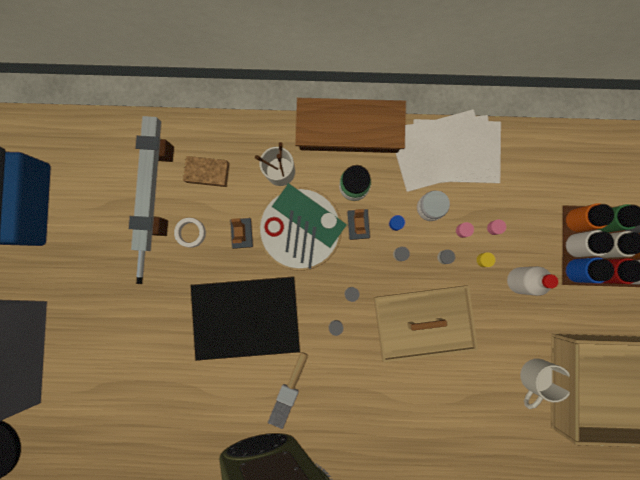

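View pics/scene0.png

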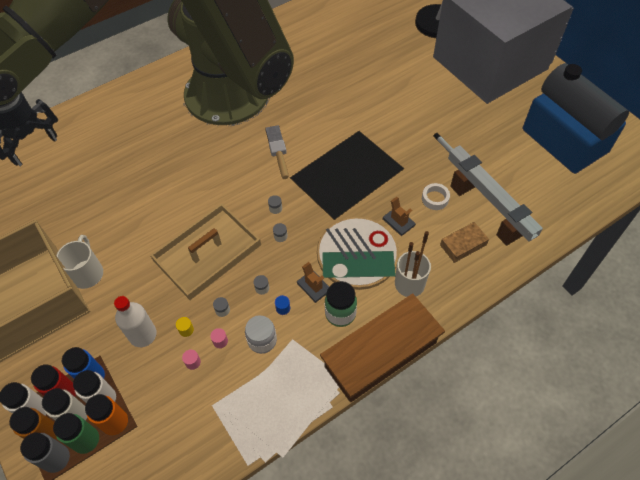

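Top view: four grey-lidded pots at (402,254), (447,257), (352,294), (336,328). Blue (397,223), pink (466,230) and (498,228), and yellow (487,260) are the look-alikes. The tray is at (426,323), the mat at (246,318), the rests at (241,233) and (359,224), and the rod end at (139,281). I'll confirm the pots in an enlarged crop.

```bash
cat > h.py <<'E'
from rig import ctrl, read_camera, camera_params
import cv2, numpy as np
from scipy.spatial.transform import Rotation as Ro
def back(n,uv,z,p=None):
    p=p or camera_params(n); uv=np.atleast_2d(np.asarray(uv,float))
    d=np.c_[uv,np.ones(len(uv))]@np.linalg.inv(p['mtx']).T@p['R']; c=-p['R'].T@p['t']
    return c+d*((z-c[2])/d[:,2])[:,None]
def proj(n,X,p=None):
    p=p or camera_params(n); q=(np.atleast_2d(X)@p['R'].T+p['t'])@p['mtx'].T
    return q[:,:2]/q[:,2:]
def down(a):  # tool down, tool y axis (closing line) at world angle a
    y=np.array([np.cos(a),np.sin(a),0]); z=np.array([0,0,-1.]); x=np.cross(y,z)
    return Ro.from_matrix(np.c_[x,y,z]).as_rotvec()
E
python3 - <<'E'
from h import *
im=cv2.imread("pics/top0.png")
cv2.imwrite("pics/c1.png",cv2.resize(im[190:370,320:520],None,fx=4,fy=4,interpolation=cv2.INTER_CUBIC)[:600] if 0 else cv2.resize(im[200:350,320:520],None,fx=4,fy=4,interpolation=cv2.INTER_CUBIC))
cv2.imwrite("pics/c2.png",cv2.resize(im[110:290,125:375],None,fx=3.2,fy=3.2,interpolation=cv2.INTER_CUBIC))
E
```

```text
(no output)
```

View pics/c1.png

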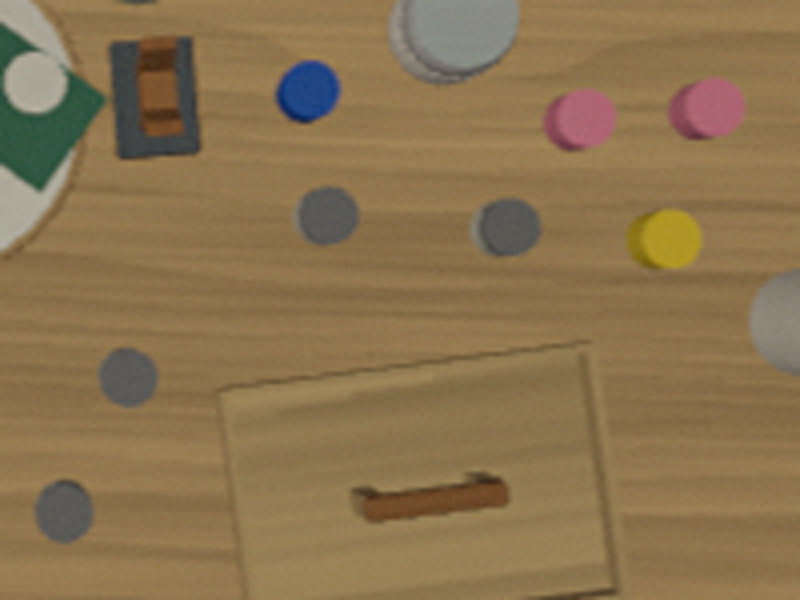

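View pics/c2.png

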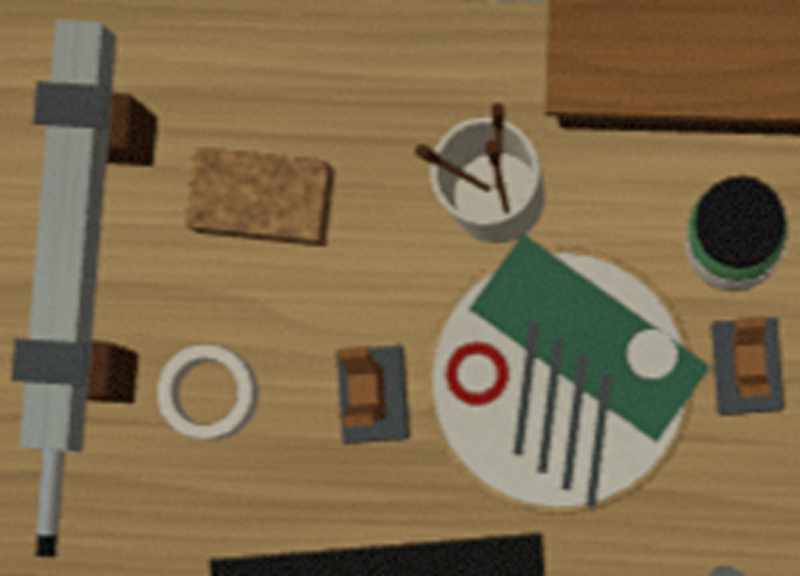

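Crop 1 confirms the four grey-lidded white pots at (329,216), (510,227), (129,377) and (65,512) in the crop. The blue, pink and yellow ones don't match. Crop 2 shows the two notched rests, the tube with its mouth at the bottom, and the rod end at (46,550).

```bash
python3 - <<'E'
from h import *
np.set_printoptions(precision=4,suppress=True)
c1=lambda a:(np.array(a,float)+.5)/4-.5+[320,200]
c2=lambda a:(np.array(a,float)+.5)/3.2-.5+[125,110]
print("pots",back("top",c1([(329,216),(510,227),(129,377),(65,512)]),.034))
print("bar ends",back("top",c1([(368,509),(505,492)]),.065))
print("rod tip,mouth",back("top",c2([(46,550),(52,450)]),.073), "tube far/near centre top",back("top",c2([(79,22),(51,449)]),.096))
print("rest tops", back("top",c2([(355,353),(361,413),(750,325),(752,390)]),.075))
print("rest notch floor", back("top",c2([(364,382),(751,358)]),.05))
print("board",back("top",c2([(562,380)]),.018))
print("baseplates",back("top",c2([(337,350),(402,345),(409,437),(343,442)]),.0).mean(0),back("top",c2([(712,322),(777,318),(782,408),(718,414)]),.0).mean(0))
print("mat",back("top",[(191,285),(294,278),(299,351),(196,360)],.003))
print("tray rim",back("top",[(375,296),(467,287),(474,348),(383,358)],.028))
print("bystanders jar",back("top",[(356,180)],.1),"tape",back("top",[(189,232)],.024),"cup",back("top",[(277,164)],.09),"tin",back("top",[(435,205)],.07))
# IK probe
for xy in [(.55,.4),(.5,.45),(.3,.35),(.5,.2)]:
  for a in (0,np.pi/2,-np.pi/2,np.pi): 
    try: print(xy,a,ctrl.inverse_kinematics([*xy,.25],down(a)))
    except Exception as e: print(e)
E
```

```text
pots [[ 0.6065 -0.2499  0.034 ]
 [ 0.603  -0.3547  0.034 ]
 [ 0.5102 -0.1364  0.034 ]
 [ 0.4317 -0.1015  0.034 ]]
bar ends [[ 0.4415 -0.2705  0.065 ]
 [ 0.4532 -0.3469  0.065 ]]
rod tip,mouth [[0.5255 0.3427 0.073 ]
 [0.5956 0.3419 0.073 ]] tube far/near centre top [[0.8942 0.3289 0.096 ]
 [0.5954 0.3338 0.096 ]]
rest tops [[ 0.6698  0.1311  0.075 ]
 [ 0.6276  0.1253  0.075 ]
 [ 0.6973 -0.1458  0.075 ]
 [ 0.6515 -0.1484  0.075 ]]
rest notch floor [[ 0.6517  0.1287  0.05  ]
 [ 0.6767 -0.1485  0.05  ]]
board [[ 0.66   -0.0114  0.018 ]]
baseplates [0.6476 0.1312 0.    ] [ 0.6765 -0.1487  0.    ]
mat [[ 0.5191  0.2453  0.003 ]
 [ 0.5427  0.0007  0.003 ]
 [ 0.3712 -0.0166  0.003 ]
 [ 0.343   0.2258  0.003 ]]
tray rim [[ 0.5066 -0.1904  0.028 ]
 [ 0.5335 -0.4033  0.028 ]
 [ 0.3937 -0.4212  0.028 ]
 [ 0.3647 -0.2121  0.028 ]]
bystanders jar [[ 0.763 -0.136  0.1  ]] tape [[0.6437 0.2495 0.024 ]] cup [[0.7962 0.0406 0.09  ]] tin [[ 0.7168 -0.3172  0.07  ]]
(0.55, 0.4) 0 [ 0.575   0.597   1.0803 -0.      1.4643  0.575 ]
(0.55, 0.4) 1.5707963267948966 [ 0.575   0.597   1.0803 -0.      1.4643 -0
[... 295 characters left out ...]
48966 [ 0.6784  0.5785  1.1086 -0.      1.4545  2.2492]
(0.5, 0.45) 3.141592653589793 [ 0.6784  0.5785  1.1086  0.      1.4545 -2.4632]
(0.3, 0.35) 0 [ 0.7827  0.0933  1.7498 -0.      1.2985  0.7827]
(0.3, 0.35) 1.5707963267948966 [ 0.7827  0.0933  1.7498 -0.      1.2985 -0.7881]
(0.3, 0.35) -1.5707963267948966 [ 0.7827  0.0933  1.7498 -0.      1.2985  2.3535]
(0.3, 0.35) 3.141592653589793 [ 0.7827  0.0933  1.7498 -0.      1.2985 -2.3589]
(0.5, 0.2) 0 [ 0.3125  0.2683  1.5433 -0.      1.33    0.3125]
(0.5, 0.2) 1.5707963267948966 [ 0.3125  0.2683  1.5433 -0.      1.33   -1.2583]
(0.5, 0.2) -1.5707963267948966 [ 0.3125  0.2683  1.5433 -0.      1.33    1.8833]
(0.5, 0.2) 3.141592653589793 None
```

```bash
cat >> h.py <<'E'
T=np.array([.4490,-.3078]); TY=np.radians(7.6)
def tray(x,y): return T+[np.cos(TY)*x-np.sin(TY)*y, np.sin(TY)*x+np.cos(TY)*y]
GA=TY-np.pi/2
def lids(n="top",z=.034):
    im=read_camera(n); hsv=cv2.cvtColor(im,cv2.COLOR_RGB2HSV)
    m=((hsv[...,1]<40)&(hsv[...,2]>50)&(hsv[...,2]<125)).astype(np.uint8)
    k,_,s,c=cv2.connectedComponentsWithStats(m); out=[]
    for i in range(1,k):
        if 100<s[i,4]<300 and max(s[i,2:4])<22 and min(s[i,2:4])>9: out.append(back(n,c[i],z)[0][:2])
    return np.array(out)
def pick(xy,a=GA):
    ctrl.gripper_to(.055,40)
    ctrl.move_to([*xy,.12],down(a)); ctrl.move_linear([*xy,.016],vel=.15)
    ctrl.gripper_to(.02,40); g=ctrl.get_obs()['finger_gap']
    ctrl.move_linear([*xy,.12],vel=.25); return g, ctrl.get_obs()['finger_gap']
def put(xy,a=GA):
    ctrl.move_to([*xy,.12],down(a)); ctrl.move_linear([*xy,.0225],vel=.15)
    ctrl.gripper_to(.050); ctrl.move_linear([*xy,.12],vel=.25)
E
python3 - <<'E'
from h import *
np.set_printoptions(precision=4,suppress=True)
L=lids(); print(L)
p=L[np.argmin(np.hypot(*(L-[.4317,-.1015]).T))]
ctrl.gripper_to(.055,40); ctrl.move_to([*p,.15],down(GA)); o=ctrl.get_obs(); print(o['clock'],o['finger_gap'])
im=read_camera("wrist"); cv2.imwrite("pics/w1.png",im[...,::-1]); print(proj("wrist",[*p,.034]))
E
```

```text
[[ 0.6066 -0.2483]
 [ 0.6026 -0.3532]
 [ 0.5102 -0.1357]
 [ 0.4319 -0.101 ]]
2.4583 0.05486477170527416
[[319.6741 234.8901]]
```

View pics/w1.png

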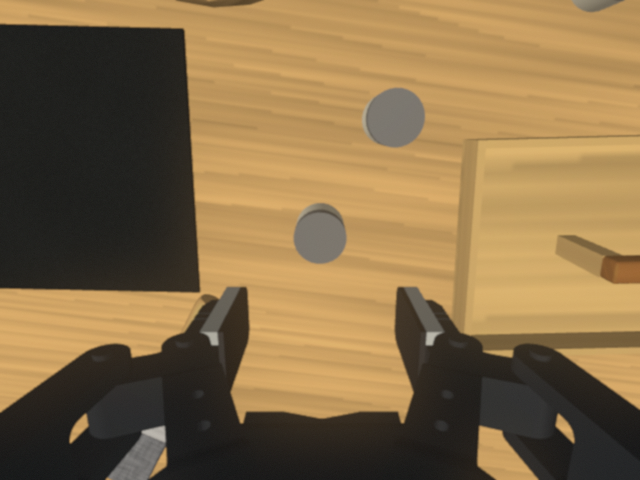

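The wrist view puts the pot lid at (320,234), against a predicted (319.7,234.9), so the positions are good. Now I'll pick all four, re-detecting before each one.

```bash
python3 - <<'E'
from h import *
np.set_printoptions(precision=4,suppress=True)
slots=[(.041,.055),(-.041,.055),(.041,-.055),(-.041,-.055)]
slots=[slots[i] for i in (1,0,2,3)]
intray=lambda q: np.all(np.abs((q-T)@np.array([[np.cos(TY),-np.sin(TY)],[np.sin(TY),np.cos(TY)]]))<[.085,.12])
exp=[(.4319,-.101),(.5102,-.1357),(.6066,-.2483),(.6026,-.3532)]
for e,s in zip(exp,slots):
    L=lids(); out=np.array([q for q in L if not intray(q)]).reshape(-1,2)
    d=np.hypot(*(out-e).T) if len(out) else np.array([9])
    p=out[d.argmin()] if d.min()<.08 else np.array(e)
    print("pick",p,d.min(), "others",out.tolist())
    g=pick(p); print("gap",g)
    if g[1]<.03: print("missed"); break
    put(tray(*s)); print(ctrl.get_obs()['clock'])
ctrl.move_to([.3,-.1,.3],down(GA)); cv2.imwrite("pics/top1.png",read_camera("top")[...,::-1])
E
```

```text
pick [ 0.4319 -0.101 ] 0.08555755411390699 others [[0.6066089984889907, -0.2482674301774839], [0.6027621278035536, -0.35344679910222065], [0.5100992470944304, -0.13571271841585353]]
gap (0.032917156262917004, 0.0330100971018067)
7.0833
pick [ 0.5103 -0.1357] 0.00011355220785842715 others [[0.6064812690730819, -0.2483129460812011], [0.6026324468876816, -0.35345466788084107], [0.5103134660105982, -0.13570442361260068]]
gap (0.03292490093537208, 0.0327581489955139)
11.9667
pick [ 0.6065 -0.2484] 0.00015046538425226232 others [[0.60650439107351, -0.24841618418581543], [0.6025365572055225, -0.3531642002870588]]
gap (0.03297805860000444, 0.03296125946608193)
16.8583
pick [ 0.6026 -0.3532] 4.507158732254871e-05 others [[0.602593082524696, -0.3532445375854666]]
gap (0.03312401406826501, 0.03297665211698743)
21.7917
```

View pics/top1.png

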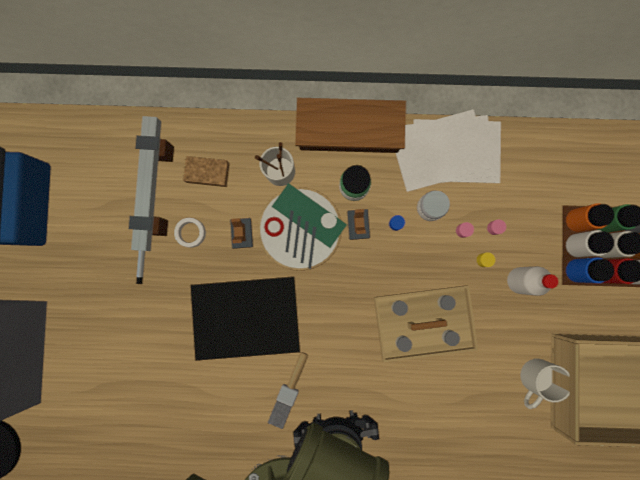

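All four pots now stand in the tray at (400,308), (447,302), (404,343) and (452,338). Next, carry the tray to the mat.

```bash
python3 - <<'E'
from h import *
np.set_printoptions(precision=4,suppress=True)
L=lids(z=.039); print(L)
MAT=np.array([.444,.1138]); MY=np.radians(6.1); B=np.array([.4482,-.3082])
ctrl.gripper_to(.05,120)
ctrl.move_to([*B,.15],down(TY)); ctrl.move_linear([*B,.050],vel=.12)
ctrl.gripper_to(.0,120); print("gap",ctrl.get_obs()['finger_gap'])
ctrl.move_linear([*B,.14],vel=.08); ctrl.sleep(.2)
o=ctrl.get_obs(); print(o['wrist_force'],o['ft_torque'],o['finger_gap'])
ctrl.move_linear([*MAT,.14],down(MY),vel=.13)
im=read_camera("top"); cv2.imwrite("pics/top2.png",im[...,::-1])
ctrl.move_linear([*MAT,.060],vel=.08); ctrl.move_linear([*MAT,.0535],vel=.02)
o=ctrl.get_obs(); print(o['wrist_force'],o['clock'])
ctrl.gripper_to(.05); ctrl.move_linear([*MAT,.2],vel=.15)
ctrl.move_to([.45,.34,.3],down(np.pi/2))
cv2.imwrite("pics/top3.png",read_camera("top")[150:400,100:400,::-1].repeat(2,0).repeat(2,1)); print(lids(z=.042),ctrl.get_obs()['clock'])
E
```

```text
[[ 0.4971 -0.3545]
 [ 0.4821 -0.2461]
 [ 0.4166 -0.3654]
 [ 0.4004 -0.2572]]
gap 0.011537057090346508
[ 0.203   0.2513 -3.885 ] [ 0.0131 -0.033   0.0163] 0.011827601324513933
[-2.4932 -0.0526  5.4177] 32.95
[[0.4939 0.063 ]
 [0.4824 0.1698]
 [0.4078 0.4517]
 [0.414  0.0549]
 [0.4019 0.1623]] 35.6167
```

View pics/top3.png

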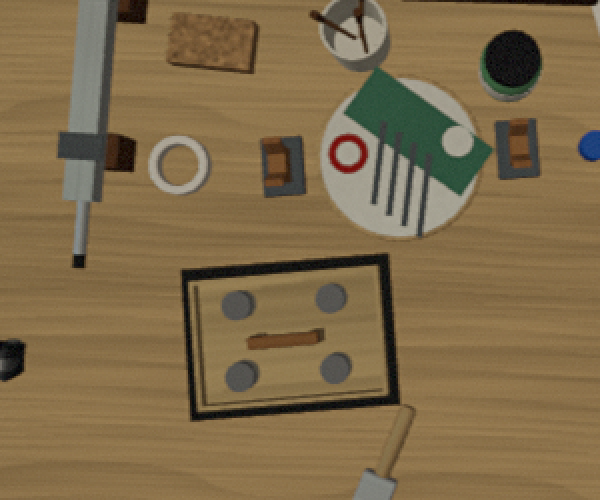

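The tray stands centred and square on the mat with all four pots. Now close looks at the rod and the rests.

```bash
python3 - <<'E'
from h import *
import json
ctrl.move_to([.53,.34,.23],down(np.radians(89))); p1=camera_params("wrist"); a=read_camera("wrist")
ctrl.move_to([.62,-.01,.33],down(np.radians(-84.8))); p2=camera_params("wrist"); b=read_camera("wrist")
np.save("p.npy",[p1,p2],allow_pickle=True)
cv2.imwrite("pics/w2.png",a[...,::-1]); cv2.imwrite("pics/w3.png",b[...,::-1]); print(ctrl.get_obs()['clock'])
E
```

```text
38.325
```

View pics/w2.png

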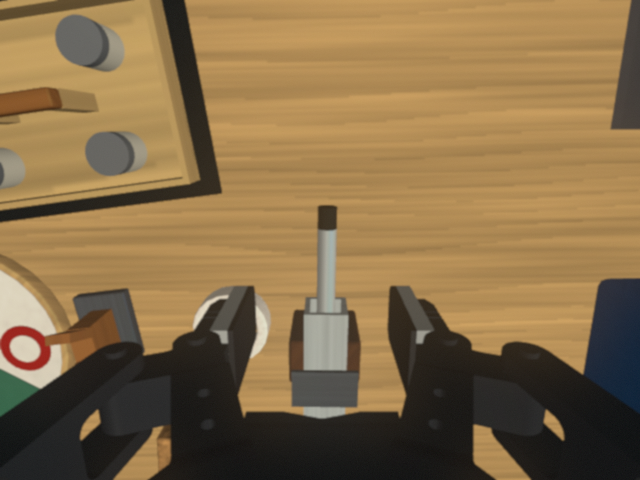

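View pics/w3.png

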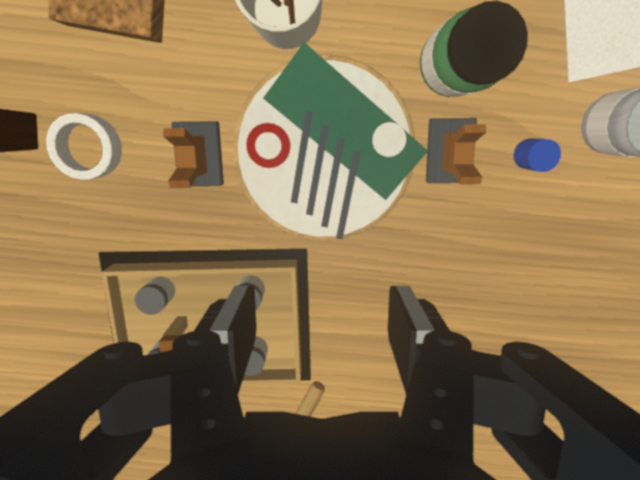

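The wrist view shows the rod tip at (327,207) and the rod at the mouth at (325.5,298). The rests' notches are near (187,156) and (463,152). I'll enlarge the rests for the seat fit.

```bash
python3 - <<'E'
from h import *
np.set_printoptions(precision=4,suppress=True)
p1,p2=np.load("p.npy",allow_pickle=True)
print("rod tip/mouth",back(0,[(327,207),(325.5,298)],.08,p1), "mouth top corners",back(0,[(307,299),(347,299)],.096,p1))
im=cv2.imread("pics/w3.png")
c=np.hstack([cv2.resize(im[110:200,x:x+70],None,fx=5.7,fy=5.7,interpolation=cv2.INTER_CUBIC) for x in (155,420)])
cv2.imwrite("pics/c3.png",c); print(c.shape)
E
```

```text
rod tip/mouth [[0.5187 0.3426 0.08  ]
 [0.5883 0.3404 0.08  ]] mouth top corners [[0.5818 0.3272 0.096 ]
 [0.5824 0.3556 0.096 ]]
(513, 798, 3)
```

View pics/c3.png

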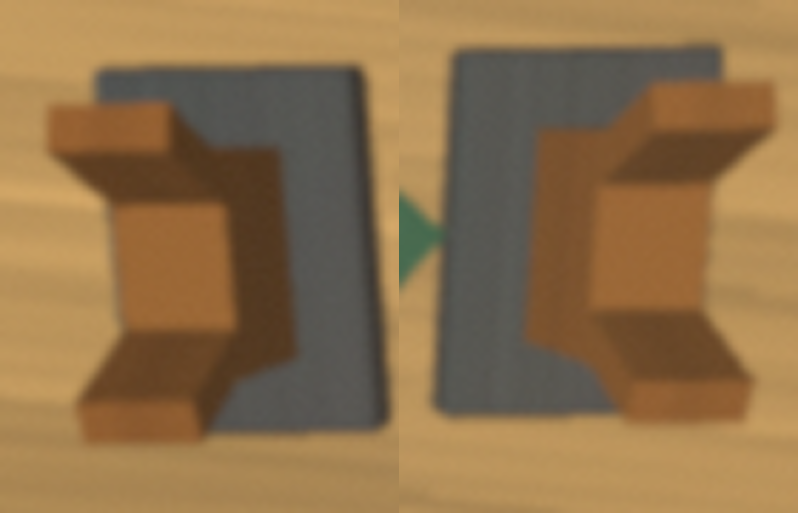

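The crop shows the notch floors clearly: left centre (174,267), right centre (651,247). Now I'll compute the seat line and draw the rod out in two strokes.

```bash
python3 - <<'E'
from h import *
np.set_printoptions(precision=4,suppress=True)
_,p2=np.load("p.npy",allow_pickle=True)
u=lambda x,y,o:((x+.5)/5.7-.5+o,(y+.5)/5.7-.5+110)
f=back(0,[u(174,267,155),u(651-399,247,420)],.05,p2); d=f[0]-f[1]
S=f.mean(0); SA=np.arctan2(d[1],d[0]); print("floors",f,"seat",S,np.degrees(SA),np.linalg.norm(d))
np.save("seat.npy",[S[0],S[1],SA])
A=np.radians(-1.5); ax=np.array([np.cos(A),np.sin(A)]); tip=np.array([.5205,.3428]); a=down(A+np.pi/2)
P=lambda s,z:[*(tip+ax*s),z]
ctrl.gripper_to(.05,80)
ctrl.move_to([.5,.2,.3],a); ctrl.move_to(P(.036,.17),a); ctrl.move_linear(P(.036,.070),vel=.12)
ctrl.gripper_to(0,60); o=ctrl.get_obs(); print("gap",o['finger_gap'],o['wrist_force'])
ctrl.move_linear(P(.036-.09,.0705),vel=.08)
o=ctrl.get_obs(); print("gap",o['finger_gap'],o['wrist_force'],o['clock'])
ctrl.gripper_to(.04); ctrl.move_linear(P(-.054,.14),vel=.2)
ctrl.move_to([.35,.2,.3],down(A+np.pi/2))
im=read_camera("top"); cv2.imwrite("pics/top4.png",cv2.resize(im[100:400,80:300],None,fx=2,fy=2)[...,::-1])
E
```

```text
floors [[ 0.6455  0.1302  0.05  ]
 [ 0.6746 -0.1482  0.05  ]] seat [ 0.66  -0.009  0.05 ] 95.97142865911404 0.27998975244502067
gap 0.011966019365922507 [-1.1586 -0.9368  2.5999]
gap 0.011971848823808006 [-1.2302 -0.7523  0.2025] 44.3
```

View pics/top4.png

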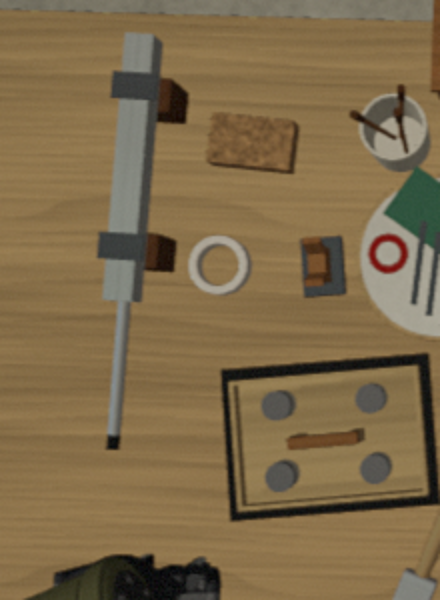

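The rod is out to about 155 mm, with its tip at (112,448) and the mouth at (123,301) in the crop. I'll regrip near the mouth and draw it fully out.

```bash
python3 - <<'E'
from h import *
np.set_printoptions(precision=4,suppress=True)
r=back("top",[(112.5/2+80,448/2+100),(122.5/2+80,303/2+100)],.078); print(r)
tip=r[0][:2]; d=r[1][:2]-tip; L=np.linalg.norm(d); A=np.arctan2(d[1],d[0]); print(L,np.degrees(A))
g=tip+d/L*(L-.021); TA=np.radians(-1.5); ax=np.array([np.cos(TA),np.sin(TA)]); a=down(A+np.pi/2)
ctrl.gripper_to(.04,100); ctrl.move_to([*g,.17],a); ctrl.move_linear([*g,.072],vel=.12)
ctrl.gripper_to(0,110); o=ctrl.get_obs(); print("gap",o['finger_gap'],o['wrist_force'])
e=g-ax*.232; ctrl.move_linear([*e,.073],vel=.08)
o=ctrl.get_obs(); print("gap",o['finger_gap'],o['wrist_force'],o['ft_torque'],o['clock'])
ctrl.move_linear([*e,.28],vel=.12)
ctrl.move_to([.45,.15,.28],down(A+np.pi/2))
S=np.load("seat.npy"); rot=down(S[2]-np.pi/2)
ctrl.move_to([.5,.05,.28],rot); ctrl.move_linear([.56,-.009,.28],vel=.15)
o=ctrl.get_obs(); print("gap",o['finger_gap'],o['wrist_force'],o['ft_torque'],o['clock'],o['q'])
cv2.imwrite("pics/top5.png",read_camera("top")[...,::-1]); cv2.imwrite("pics/scene5.png",read_camera("scene")[...,::-1])
E
```

```text
[[0.4314 0.3424 0.078 ]
 [0.5927 0.3391 0.078 ]]
0.16134171014745538 -1.1539143633075457
gap 0.010093380732943349 [-1.932  -0.6571  5.5206]
gap 0.010387379466905489 [-1.1837  0.8063 -0.0493] [0.0168 0.0276 0.0345] 51.9417
gap 0.01023802661310308 [-0.5948  0.0801 -1.5141] [ 0.0518 -0.0357  0.0134] 56.55 [-0.0808  0.2961  1.4383  0.0001  1.4076 -0.1855]
```

View pics/scene5.png

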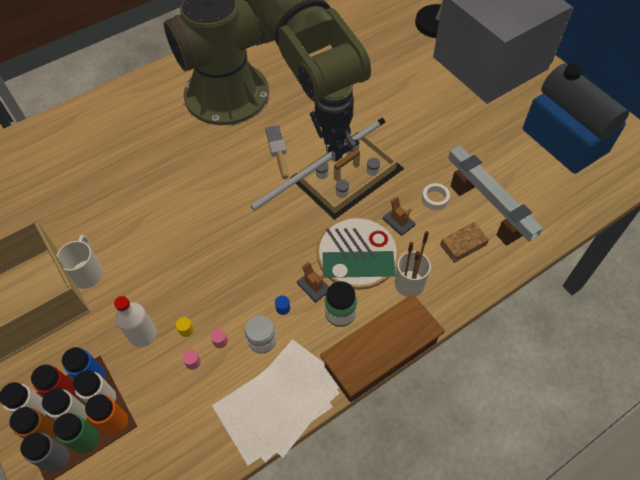

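The rod is held clear, with the rubber end at (383,122) and the bare end at (254,206). I'll solve for how level and centred it is.

```bash
python3 - <<'E'
from h import *
from scipy.optimize import least_squares
np.set_printoptions(precision=4,suppress=True)
S=np.load("seat.npy"); o=ctrl.get_obs(); P=o['position']; d=np.array([np.cos(S[2]),np.sin(S[2]),0]); print(P)
for uv in [(383,122),(254,206)]:
    r=least_squares(lambda v:(proj("scene",P+d*v[0]+[0,0,v[1]])-uv).ravel(),[0,0]).x; print("scene s,dz",r)
n=P[:2]; im=read_camera("top")
e=proj("top",[P+d*.14,P-d*.22]); print(e)
x0,y0=e.min(0).astype(int)-30; x1,y1=e.max(0).astype(int)+30
c=cv2.resize(im[y0:y1,x0:x1],None,fx=3,fy=3,interpolation=cv2.INTER_CUBIC); print(x0,y0,c.shape)
cv2.imwrite("pics/c5.png",c[...,::-1])
E
```

```text
[ 0.5596 -0.0083  0.2802]
scene s,dz [ 0.1473 -0.0062]
scene s,dz [-0.2105  0.004 ]
[[211.7762 275.6511]
 [408.6766 260.6724]]
181 230 (225, 771, 3)
```

View pics/c5.png

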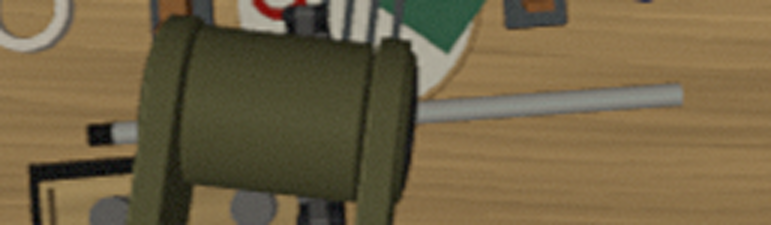

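```bash
python3 - <<'E'
from h import *
np.set_printoptions(precision=4,suppress=True)
S=np.load("seat.npy"); d=np.array([np.cos(S[2]),np.sin(S[2])]); g=S[:2]+d*.036; rot=down(S[2]-np.pi/2)
f0=ctrl.get_obs()['wrist_force'][2]
ctrl.move_linear([*g,.2],rot,vel=.12); ctrl.move_linear([*g,.085],vel=.08)
for z in np.arange(.082,.0535,-.003):
    ctrl.move_linear([*g,z],vel=.03); o=ctrl.get_obs(); f=o['wrist_force']
    if np.linalg.norm(f[:2])>8 or f[2]-f0>5: break
print(z,f,f0,o['ft_torque'],o['clock'])
E
```

```text
0.05499999999999998 [0.8573 1.607  1.285 ] -1.8638842403581337 [ 0.0625 -0.0806 -0.0529] 62.025
```

```bash
python3 - <<'E'
from h import *
np.set_printoptions(precision=4,suppress=True)
p=ctrl.get_obs()['position']
ctrl.gripper_to(.035); ctrl.move_linear([p[0],p[1],.22],vel=.1)
ctrl.move_to([.35,-.25,.3],down(0)); ctrl.sleep(.5)
im=read_camera("top"); c=cv2.resize(im[170:380,170:430],None,fx=3,fy=3,interpolation=cv2.INTER_CUBIC)[:600]
cv2.imwrite("pics/c6.png",c[...,::-1]); S=np.load("seat.npy"); d=np.array([np.cos(S[2]),np.sin(S[2])])
print("want ends (crop)",(proj("top",[[*(S[:2]+d*s),.057] for s in (.18,-.18)])-[170,170]+.5)*3, ctrl.get_obs()['clock'])
E
```

```text
want ends (crop) [[150.316  189.8395]
 [622.0719 153.8886]] 66.2833
```

View pics/c6.png

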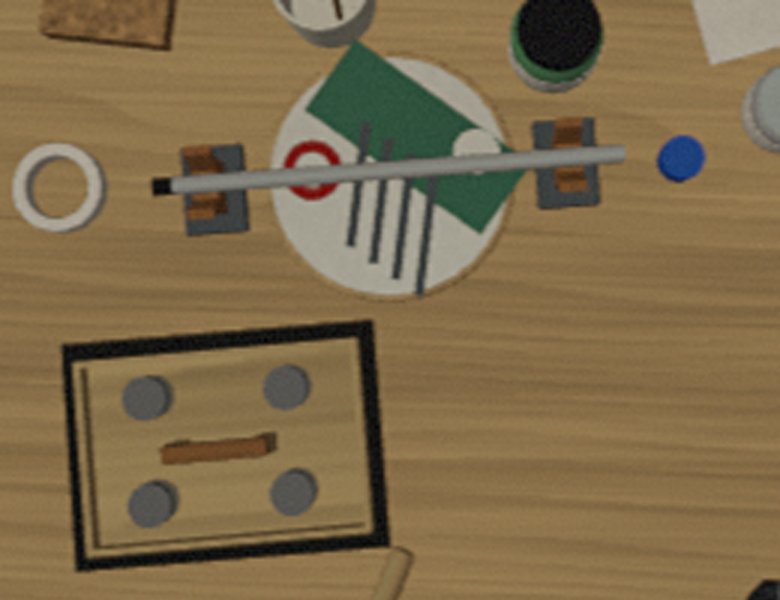

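The rod ends are at (153,187) and (624,154), against a wanted (150,190) and (622,154). It is seated in both notches and centred, and the tray and all four pots are on the mat. Handing in.

```bash
python3 -c "
from rig import ctrl
print(ctrl.sign_off())"
```

```text
the job is handed in; nothing more can be done
None
```

The job is handed in: all four pots are in the tray, the tray stands centred and square on the mat, and the rod lies in both notches within about 2 mm of centre, with no sign of contact with the board or bystanders; the sign-off gave no verdict.

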